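Tip a rinsed jar over to drain

TASK

The rinsed, empty square jar stands upright on the flat end of the draining tray, with its foot behind the rib ends. Push it over with the fingertips, high up on its side, so that it falls on its side with its mouth towards the blue trough, and push it along the ribs until the middle of its mouth is above the trough; leave it lying flat there, in line with the ribs. Only push the jar, never lift or carry it, and leave the lid, the pot and the cup beside the tray where they are.

Things in the scene. Friction and masses are not known exactly. Their poses are not given: they have to be found in the camera images.
- jar: white empty square jar, smooth and slippery (friction about 0.2), 111 x 111 x 172 mm, about 0.16 kg, loose on the tray's flat part near x = -107 mm, y = 0. Origin: centre of its underside; z towards its mouth, x along the tray's x within 0.1 rad. Side walls at +-55 mm, upright to about 115 mm, then narrowing to the neck. Tipped 0.6 rad it falls by itself
- jar_mouth (a point): centre of the jar's open mouth, 172 mm from its underside along its z axis. The round neck below it is about 75 mm across. The jar tips when pushed 90 mm or more above the tray; as it tips, the pushed side rises, so it goes over most easily if the fingertips rise with it (about 2 mm for every 3 mm forwards)
- jar_middle (a point): the jar's mid-height point on its axis, 86 mm from its underside
- drain_tray: draining tray fixed on the bench, 400 x 168 mm. Origin: on the bench under it; x along the ribs to the trough, z up. Grey deck 6 mm above the bench, x = -172 to 150 mm; 7 white ribs along x on it, x = -40 to 146 mm, tops at 12 mm: their ends form a 6 mm step that stops the jar's foot. Side rims (inner faces y = +-76 mm) and end rim (x = 222 mm) 22 mm high; no rim at the -x end
- trough (a point): centre of the blue trough at the +x end of the tray, at rib-top height, 186 mm from the tray's origin; the trough spans x = 150 to 222 mm over the tray's whole inner width
- lid_of_jar: white screw lid, 95 mm across, 19 mm high, lying beside the tray; leave alone. Origin: centre of its underside
- white_pot: pale blue sample pot with a white cap, 46 mm across, 66 mm high, standing beside the tray; leave alone. Origin: centre of its underside
- blue_cup: white sample cup with a blue cap, 48 mm across, 60 mm high, standing beside the tray; leave alone. Origin: centre of its underside
There are look-alikes about, which are no part of the job. Leave any purple look-alike of the jar alone.

How it is judged:
By the outcome, as a careful person would: the job done as asked, in the order asked, and still so for the second after the job is handed in, with the robot touching nothing.
It also fails if it takes over 56 s, if anything falls off the work surface, if the arm or the gripper's body presses on something with over 40 N, if the wrist force passes 120 N, or if a joint passes its speed limit or range.

ROBOT

A 7-joint arm with a two-finger parallel gripper is mounted at the origin on a cart in front of the work surface, level with it; the furniture and walls round the work are solid. World frame = base frame: x ahead of the robot, y to its left, z up, the work surface at z = 0. Lengths are in m, angles in degrees, forces in N, time in s.
With the tool pointing down it reaches from about 0.425 to 0.875 m from the base axis. Payload 4.7 kg.
Tool frame: the origin (TCP) lies at the very end of the fingers, on their centre line; the grasp point (between the pads) lies 19 mm behind it; z points along the fingers, y is the line along which they close (so a half turn about z gives the same grasp; the last joint's range is limited). The gripper opens to 87 mm and grips with 3 to 60 N. Pads are 19 mm wide; open, the fingers measure 117 mm over their backs; the gripper's body (75 mm by 190 mm) begins 51 mm behind the grasp point.
Start: joints at [75.12, 18.392, -4.016, 83.108, 1.295, 78.541, -3.26], TCP at [0.176, -0.626, 0.223] pointing down, gripper open.
Joint ranges: [-163.93, 163.93], [-17.29, 119.83], [-79.2, 71.16], [3.27, 140.29], [-89.18, 269.18], [5.43, 117.66], [-154.24, 154.24]. Speed limits (degrees/s): [147.25, 147.25, 180, 180, 180, 180, 180].

INTERFACE

Orientations are given as [roll, pitch, yaw] about the fixed x, y, z axes, in that order (R = Rz(yaw) Ry(pitch) Rx(roll)).
In Python, from cell import get_obs, eyes, env gives the robot as it stands.
- The arm moves only by the tool servo_tool, never from a script. Its argument "series" is a list that holds one entry, the list of rows, each a list of 7 numbers: the shift along the tool's x, y, z in units of 300 mm (1.0 is 300 mm), then the turn, a rotation vector about the tool's x, y, z in units of pi rad (1.0 is pi rad), then the opening, from 0 (shut) to 1 (fully open). In form: [[[tx, ty, tz, wx, wy, wz, gripper], ...]]. A call has 1 to 12 rows; each row is the pose to reach, as a shift and turn from the pose commanded when the call began, along the tool's axes at that moment, turning the shorter way round; what a row does not reach only later rows make up. A row lasts 1/12 s, in which the tool goes at most 41.7 mm and 7.16 degrees, less where a joint would pass 70% of its speed; a pose out of reach is approached as far as the arm can. A call with a number of a shift or a turn outside -1 to 1 is refused whole. A call with a gripper value outside its range is refused whole. The fingers move at their own pace and stop on an object; "grip_force" is the grip in N (left out, the last holds). Time passes only in rows, so rows that repeat a pose let the fingers close. It gives the time, the measured TCP pose, the force, the opening and the grip force at its end, in the units of the state.
- get_obs(): the state, without advancing time (a new reading comes with each control period).
- eyes.read_camera(name): name is "scene" or "top" or "wrist"; returns a dict with "frame" (384x512x3 uint8, red, green, blue), "depth" (384x512 float32, m along the optical axis (not along the pixel's ray), 0 where there is no reading), "fx", "fy", "cx", "cy" (pixels), "distortion" ([k1, k2, p1, p2, k3] as OpenCV has them; the pictures are not rectified), "origin" and "rotation" of the camera in the world; the wrist camera has in their place "mount" (4x4, takes a point from camera to tool coordinates, whose origin is the TCP and whose axes are the flange's). Camera axes: x right, y down, z forward; pixel columns grow to the right and rows downward; lengths in m; the calibration is good to about 2 mm. A picture is of the moment at which its call begins: read the wrist's pose just before it.
- env.sign_off(): hands the job in; it is judged then, once.
The state is a dict: "time_s": time; "qpos": joint angles; "joint_velocities": joint speeds; "effort": joint torques, N m; "tool_pos": TCP position; "tool_rot": TCP orientation; "force": force on the tool from outside, world axes, zero at the start; "wrist_torque": the same for the moment, N m; "grip_width": finger opening in m; "grasp_force": force on a finger pad.
Only numpy, scipy, OpenCV 4.12 (cv2) and the standard library are available. Lean on these libraries where they do the work, as an engineer would, in place of code of your own. Each camera call takes 0.05 s, during which the arm holds its last target. There are 200 camera calls.

## Working session

There is one attempt and no reset: what is moved stays moved. The work goes in short steps, Python scripts to look and compute and a tool call to move; the robot and the scene stay as the last step left them, time stands still between calls to the robot, and variables do not carry over. Pictures are saved under pics/ and viewed, at most 10 in all, crops included, and the job is handed in when it is done.

Besides the shell and the picture viewer there is one more tool, called after "Request:" in YAML: its name, and indented under it one key for each argument. servo_tool: Moves the arm, as the interface text tells. Shifts and turns lie within -1 to 1; 1 stands for 300 mm of shift or pi rad of turn. Its arguments: {"type":"object","properties":{"series":{"type":"array"},"grip_force":{"type":"number"}},"required":["series"]}

```bash
mkdir -p pics
cat > h.py <<'E'
import numpy as np, cv2
from cell import get_obs, eyes, env
def grab(n):
    c=eyes.read_camera(n); cv2.imwrite(f'/tmp/{n}.png',c['frame'][:,:,::-1]); np.save(f'/tmp/{n}.npy',c,allow_pickle=True); return c
def load(n): return np.load(f'/tmp/{n}.npy',allow_pickle=True).item()
def K(c): return np.array([[c['fx'],0,c['cx']],[0,c['fy'],c['cy']],[0,0,1]])
def ray(c,u,v):
    p=cv2.undistortPoints(np.array([[[u,v]]],float),K(c),np.array(c['distortion'],float))[0,0]
    return np.array(c['rotation'])@np.array([p[0],p[1],1]), np.array(c['origin'])
def atz(c,u,v,z):
    d,o=ray(c,u,v); return o+d*(z-o[2])/d[2]
def dep(c,u,v):
    d,o=ray(c,u,v); return o+d*np.median(c['depth'][v-1:v+2,u-1:u+2])
def tri(c1,p1,c2,p2):
    d1,o1=ray(c1,*p1); d2,o2=ray(c2,*p2)
    s=np.linalg.lstsq(np.stack([d1,-d2],1),o2-o1,rcond=None)[0]
    a=o1+d1*s[0]; b=o2+d2*s[1]; return (a+b)/2, np.linalg.norm(a-b)
E
python3 - <<'E'
from h import *
for n in('scene','top'):
    c=grab(n); print(n,c['origin'],np.round(c['rotation'],3).tolist(),c['fx'])
a=np.hstack([cv2.imread('/tmp/scene.png'),cv2.imread('/tmp/top.png')])
for n in('scene','top'): cv2.imwrite(f'pics/{n}0.png',cv2.resize(cv2.imread(f'/tmp/{n}.png'),(800,600)))
print(get_obs())
E
```

```text
scene [ 0.16958612 -1.0643552   0.65560034] [-125.286, -1.315, -25.353] 350.0873556260284
top [ 0.44367529 -0.37418686  1.26285545] [-177.338, -0.665, -89.118] 477.94007116655155
{'time_s': 0.1, 'qpos': array([75.12226799, 18.4346003 , -4.01450287, 83.16853095,  1.29633006,
       78.54244321, -3.26016155]), 'joint_velocities': array([-0.01471686, -0.09795384,  0.08369811, -0.13131745, -0.00300888,
        0.09189954,  0.0129964 ]), 'effort': array([-3.28323868e-04, -4.92570162e+01, -4.05758740e-01, -3.13398314e+01,
       -6.40928792e-02,  3.96072585e-02,  7.96867016e-05]), 'tool_pos': array([ 0.17552791, -0.62532179,  0.22156775]), 'tool_rot': array([-1.79899731e+02,  7.21359024e-03,  1.56864743e+01]), 'force': array([ 0.26391795, -0.03295542, -0.03508904]), 'wrist_torque': array([-0.01516554,  0.01755888,  0.0458322 ]), 'grasp_force': 0.0, 'grip_width': 0.0868340200538801}
```

Camera rotation is rpy; fix in the helper.

```bash
sed -i "s/^import numpy.*/&\nfrom scipy.spatial.transform import Rotation as Ro/; s/np.array(c\['rotation'\])@/Ro.from_euler('xyz',c['rotation'],degrees=True).as_matrix()@/" h.py; grep -n Ro h.py
```

```text
2:from scipy.spatial.transform import Rotation as Ro
10:    return Ro.from_euler('xyz',c['rotation'],degrees=True).as_matrix()@np.array([p[0],p[1],1]), np.array(c['origin'])
```

View pics/scene0.png

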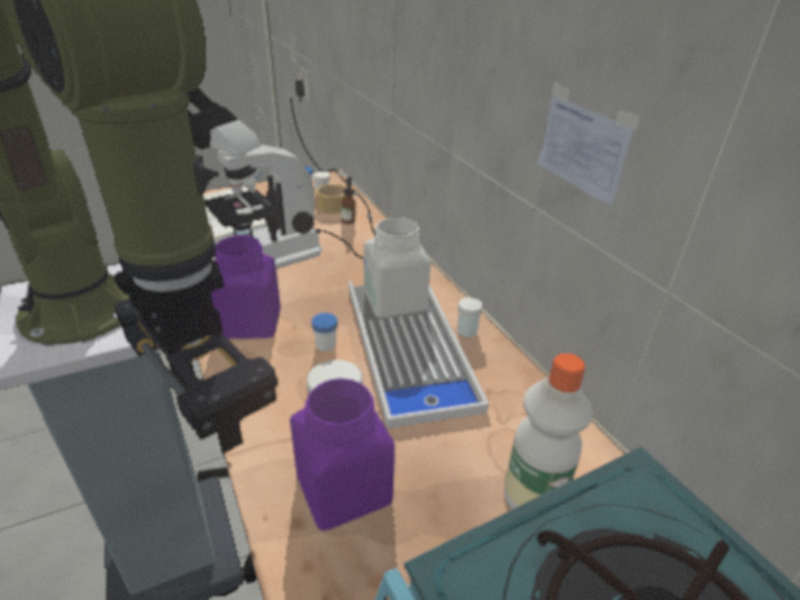

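View pics/top0.png

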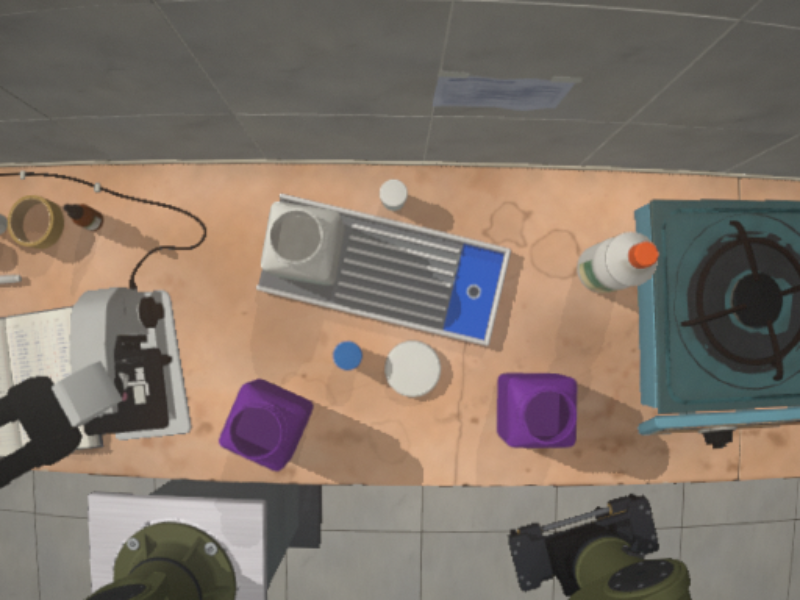

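White jar at (297,240) in top and (397,270) in scene. Look-alikes are the purple jars at top (265,425) and (537,410); the lid is at (413,369), cup at (347,355) and pot at (393,195). The white jar standing on the tray is the one I want, so I'll check it in a crop.

Run:
```python
import cv2,numpy as np
t=cv2.imread('/tmp/top.png')[105:240,155:335]
s=cv2.imread('/tmp/scene.png')[130:275,215:315]
a=cv2.resize(t,None,fx=4.4,fy=4.4,interpolation=cv2.INTER_CUBIC)
cv2.imwrite('pics/tc.png',a)
cv2.imwrite('pics/sc.png',cv2.resize(s,None,fx=4,fy=4,interpolation=cv2.INTER_CUBIC))
```

```text
(no output)
```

View pics/tc.png

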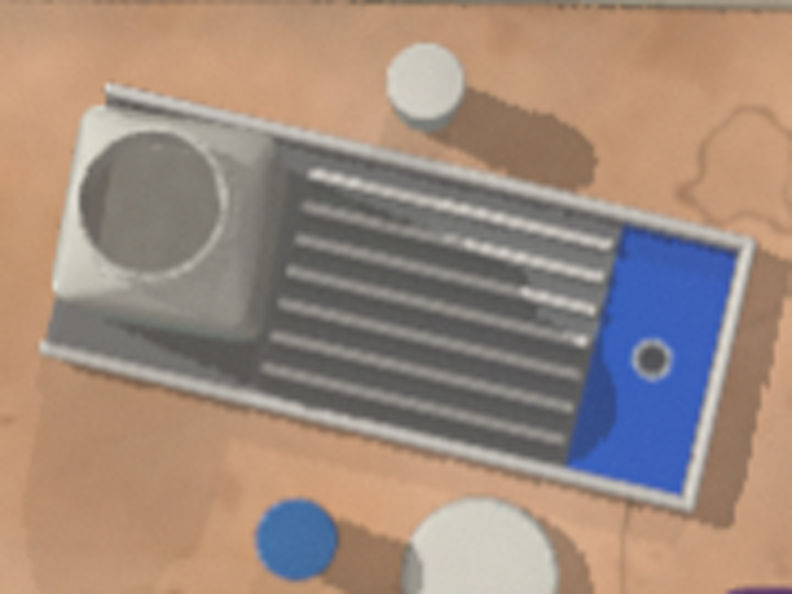

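View pics/sc.png

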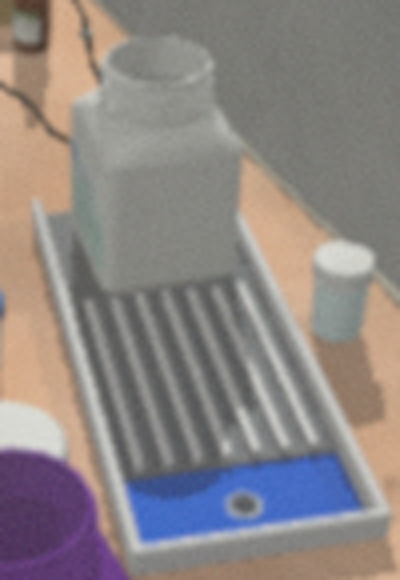

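The crops confirm the white jar, mouth at crop (150,203), standing on the flat end. Tray rim corners are at (108,86), (753,241), (689,508) and (43,347).

```bash
cat >> h.py <<'E'
def T(x,y): return (155+(x+.5)/4.4-.5,105+(y+.5)/4.4-.5)
def S(x,y): return (215+(x+.5)/4-.5,130+(y+.5)/4-.5)
E
python3 - <<'E'
from h import *
np.set_printoptions(precision=4,suppress=True)
t,s=load('top'),load('scene')
P=np.array([atz(t,*T(*p),.022) for p in [(108,86),(753,241),(689,508),(43,347)]]); print(P)
M=np.array([[-.172,.084],[.228,.084],[.228,-.084],[-.172,-.084]])
# rigid fit
m=M-M.mean(0);q=P[:,:2]-P[:,:2].mean(0)
a=np.arctan2((m[:,0]*q[:,1]-m[:,1]*q[:,0]).sum(),(m*q).sum())
R=np.array([[np.cos(a),-np.sin(a)],[np.sin(a),np.cos(a)]]);o=P[:,:2].mean(0)-R@M.mean(0)
print('tray',o,np.degrees(a),P[:,:2]-(M@R.T+o))
print('drain',tri(t,T(652,358),s,S(243,505)))
print('cornerB',tri(t,T(753,241),s,S(385,510)),'corner C',tri(t,T(689,508),s,S(137,548)))
mo,e=tri(t,T(150,203),s,S(160,60));print('mouth',mo,e,R.T@(mo[:2]-o), 'atz',R.T@(atz(t,*T(150,203),.178)[:2]-o))
print('shoulder corners (tray)')
for p in [(93,108),(55,292),(272,137),(252,340)]: print(R.T@(atz(t,*T(*p),.121)[:2]-o))
print('depth jar top',dep(t,*[int(round(v)) for v in T(240,180)]))
for n,p,z in[('lid',(482,575),.019),('cup',(297,539),.06),('pot',(426,83),.066)]:
  w=atz(t,*T(*p),z);print(n,w,R.T@(w[:2]-o))
u=np.array([1,0]);print('world of tray pts',[ (x,R@np.array([x,0])+o) for x in(-.3,-.2,-.107,0,.1,.186)])
E
```

```text
[[ 0.6721 -0.1831  0.022 ]
 [ 0.585  -0.5702  0.022 ]
 [ 0.4255 -0.5333  0.022 ]
 [ 0.5149 -0.1484  0.022 ]]
tray [ 0.5556 -0.3314] -102.85597918265069 [[-0.0037 -0.0006]
 [-0.0018  0.0022]
 [ 0.0025  0.0018]
 [ 0.0029 -0.0034]]
drain (array([ 0.5152, -0.5123,  0.0028]), np.float64(5.122580387514848e-05))
cornerB (array([ 0.5844, -0.5697,  0.0231]), np.float64(0.0011174363827753692)) corner C (array([ 0.4271, -0.5339,  0.0226]), np.float64(0.0035591153386991775))
mouth [ 0.5836 -0.2315  0.1762] 0.003462882626334663 [-0.1037  0.0051] atz [-0.1037  0.0032]
shoulder corners (tray)
[-0.1567  0.0524]
[-0.1515 -0.0511]
[-0.0565  0.0598]
[-0.0399 -0.051 ]
depth jar top [ 0.5985 -0.2741  0.1408]
lid [ 0.3842 -0.4113  0.019 ] [ 0.116  -0.1493]
cup [ 0.4051 -0.3041  0.06  ] [ 0.0068 -0.1528]
pot [ 0.6681 -0.3736  0.066 ] [0.0161 0.119 ]
world of tray pts [(-0.3, array([ 0.6223, -0.039 ])), (-0.2, array([ 0.6001, -0.1364])), (-0.107, array([ 0.5794, -0.2271])), (0, array([ 0.5556, -0.3314])), (0.1, array([ 0.5333, -0.4289])), (0.186, array([ 0.5142, -0.5128]))]
```

Run:
```python
from h import *
t=load('top');d=t['depth'];v,u=np.mgrid[0:384,0:512]
p=cv2.undistortPoints(np.stack([u.ravel(),v.ravel()],1).astype(float)[:,None],K(t),np.array(t['distortion'],float))[:,0]
X=np.c_[p,np.ones(len(p))]*d.ravel()[:,None]
W=X@Ro.from_euler('xyz',t['rotation'],degrees=True).as_matrix().T+t['origin'];W=W[d.ravel()>0]
print('max height (cm) rows x .8->.2 ; cols y .24->-.6 step .04')
for x in np.arange(.8,.16,-.04):
  print('%.2f'%x,*['%3d'%(100*np.max(W[(abs(W[:,0]-x)<.02)&(abs(W[:,1]-y)<.02)][:,2],initial=-.01)) for y in np.arange(.24,-.64,-.04)])
```

```text
max height (cm) rows x .8->.2 ; cols y .24->-.6 step .04
0.80  -1  -1  -1  -1  -1  -1  -1  -1  -1  -1  -1  -1  -1  -1  -1  -1  -1  -1  -1  -1  -1  -1
0.76  -1  -1   7  38  -1  -1  26  -1  62  56  63  62  58  -1  49  50  -1  62  63  63  64  65
0.72  23  30  38  45  53  60  67  66  65  65  64  63  63  63  63  63  63  63  64  65  65  66
0.68   5   0   1   1   1   1   0   0   0   0   0   2   2   0   0   7   6   0   0   0   0   0
0.64   5   5  12   8   0   1   1   0   0   0   0  17  18  13   2   6   6   0   0   0   0   0
0.60   5   5   8   5   0   1   0   1   0   0  12  18  17  18   1   1   2   2   2   2   2   0
0.56   4   0   0   0   3   3   0   0   0   0  13  18  18  18   1   1   1   1   1   0   2   0
0.52   0   0   0   0   4  18   3   0   0   0  12  15  17  14   1   1   1   1   1   1   2   0
0.48   2   3   3  -1  24  24  12   0   0   0   0   2   2   2   2   2   2   1   1   2   2   0
0.44   2   3   3  -1  25  26  12   0   0   0   0   0   0   6   6   1   2   3   2   2   2   0
0.40   2   3   3  -1  26  30  29  15   0   0   0   0   0   6   6   2   2   2   0   0   0   0
0.36   2   3  33  33  32  32  30  15   0  11  13  13   0   0   0   2   2   2   0   0  17  17
0.32  -1  -1  34  34  33  32  31  15   0  17  17  17  13   0   0   0   2   0   0   0  17   1
0.28  -1  -1  34  35  33  31  15  15   0  17  17  17  13   0   0   0   0   0   0   0  17  17
0.24  -1   0   3  36  33   2   2   0   0  13  17  17  10   0   0   0   0   0   0   1   0  62
0.20   0   0   0   0   0   0   0   0   0   0   0   0   0   0   0   0   0   0   0  33  61  63
```

```bash
cat >> h.py <<'E'
TR=np.radians(-102.86);TO=np.array([.5556,-.3314])
def goal(x,y,z,tilt,dyaw=0):
    c,s=np.cos(TR+dyaw),np.sin(TR+dyaw);xt=np.array([c,s,0]);yt=np.array([-s,c,0])
    a=np.radians(tilt);Z=np.sin(a)*xt-np.cos(a)*np.array([0,0,1]);Y=yt
    c,s=np.cos(TR),np.sin(TR)
    return np.array([TO[0]+c*x-s*y,TO[1]+s*x+c*y,z]),Ro.from_matrix(np.stack([np.cross(Y,Z),Y,Z],1))
def cmd(P,R,base=None):
    if base is None:
        o=get_obs();base=(np.array(o['tool_pos']),Ro.from_euler('xyz',o['tool_rot'],degrees=True))
    return np.round(np.r_[base[1].inv().apply(P-base[0])/.3,(base[1].inv()*R).as_rotvec()/np.pi],4)
def tray(p): 
    d=np.array(p[:2])-TO;c,s=np.cos(TR),np.sin(TR);return np.array([c*d[0]+s*d[1],-s*d[0]+c*d[1],*p[2:]])
E
python3 - <<'E'
from h import *
t=load('top');
for u in(190,250): 
  for v in(40,60,80,95,100,103,106,110): print(u,v,np.round(dep(t,u,v),3))
P,R=goal(-.2,-.02,.30,20);print(P,R.as_euler('xyz',degrees=True))
print('direct',cmd(P,R))
o=get_obs();R0=Ro.from_euler('xyz',o['tool_rot'],degrees=True)
print('half',cmd(np.array([.40,-.40,.36]),R0*Ro.from_rotvec((R0.inv()*R).as_rotvec()/2)))
E
```

```text
190 40 [ 0.739 -0.265  0.469]
190 60 [ 0.738 -0.252  0.36 ]
190 80 [ 0.737 -0.234  0.217]
190 95 [ 0.737 -0.217  0.079]
190 100 [ 0.737 -0.21   0.026]
190 103 [ 0.734 -0.207  0.001]
190 106 [ 0.726 -0.207  0.   ]
190 110 [ 0.715 -0.208 -0.001]
250 40 [ 0.737 -0.369  0.477]
250 60 [ 0.736 -0.369  0.368]
250 80 [ 0.737 -0.369  0.225]
250 95 [ 0.738 -0.369  0.082]
250 100 [ 0.738 -0.369  0.026]
250 103 [ 0.736 -0.369  0.003]
250 106 [ 0.728 -0.369  0.   ]
250 110 [ 0.717 -0.369 -0.001]
[ 0.58061557 -0.13196525  0.3       ] [180.    20.    77.14]
direct [ 1.7446 -1.2186 -0.2595 -0.0601 -0.1005 -0.3377]
half [ 0.9234 -0.5216 -0.4606 -0.03   -0.0502 -0.1689]
```

Request:
servo_tool:
  series:
    - [[0,0,-0.15,0,0,0,0.5],[0,0,-0.3,0,0,0,0.5],[0,0,-0.43,0,0,0,0.5],[0.15,-0.09,-0.46,-0.006,-0.01,-0.034,0.5],[0.28,-0.16,-0.46,-0.01,-0.016,-0.055,0.5],[0.4,-0.23,-0.46,-0.014,-0.024,-0.08,0.5],[0.52,-0.3,-0.46,-0.018,-0.03,-0.1,0.5],[0.64,-0.36,-0.46,-0.022,-0.036,-0.12,0.5],[0.76,-0.43,-0.46,-0.026,-0.043,-0.145,0.5],[0.88,-0.5,-0.46,-0.03,-0.05,-0.169,0.5],[0.92,-0.52,-0.46,-0.03,-0.05,-0.169,0.5],[0.92,-0.52,-0.46,-0.03,-0.05,-0.169,0.5]]

```text
time_s: 1.1
tool_pos: [0.4056, -0.3936, 0.3602]
tool_rot: [177.2, 9.8, 46.7]
force: [0.4, -0.8, 0.4]
grip_width: 0.0438
grasp_force: 0.0
```

Run:
```python
from h import *
o=get_obs();print(o['tool_pos'],o['tool_rot'],np.round(o['qpos'],1))
print('to above',cmd(*goal(-.2,-.015,.30,20)))
```

```text
[ 0.40559512 -0.39360727  0.360233  ] [177.18047035   9.7674077   46.72652425] [ 53.7   5.3 -20.4  84.1  11.9  89.8  -9.6]
to above [ 1.0623 -0.1595  0.013  -0.0282 -0.0514 -0.1647]
```

Request:
servo_tool:
  series:
    - [[0.12,-0.02,-0.05,-0.003,-0.006,-0.02,0.5],[0.24,-0.04,-0.05,-0.006,-0.012,-0.037,0.5],[0.36,-0.055,-0.05,-0.01,-0.018,-0.056,0.5],[0.48,-0.07,-0.05,-0.013,-0.023,-0.075,0.5],[0.6,-0.09,-0.05,-0.016,-0.029,-0.093,0.5],[0.72,-0.11,-0.05,-0.019,-0.035,-0.112,0.5],[0.84,-0.13,-0.04,-0.022,-0.041,-0.13,0.5],[0.93,-0.14,-0.02,-0.025,-0.046,-0.147,0.5],[0.98,-0.15,0,-0.028,-0.051,-0.165,0.5],[0.98,-0.15,0,-0.028,-0.051,-0.165,0.5],[0.98,-0.15,0,-0.028,-0.051,-0.165,0.5]]

```text
time_s: 2.02
tool_pos: [0.5675, -0.1621, 0.3064]
tool_rot: [-179.7, 20.2, 76.5]
force: [-0.9, -0.6, 0.1]
grip_width: 0.0434
grasp_force: 0.0
```

Run:
```python
from h import *
o=get_obs();print(o['tool_pos'],o['tool_rot'],np.round(o['qpos'],1),tray(o['tool_pos']))
print('to standoff hi',cmd(*goal(-.2,-.015,.30,20)))
print('to standoff lo',cmd(*goal(-.2,-.015,.108,20)))
c=grab('scene');cv2.imwrite('pics/s2.png',cv2.resize(cv2.imread('/tmp/scene.png'),(800,600)))
```

```text
[ 0.56753229 -0.16211794  0.30642469] [-179.73688355   20.15653013   76.52305784] [ 31.   14.  -35.9  84.1  27.2  91.3 -19.1] [-0.16769169 -0.02604404  0.30642469]
to standoff hi [ 0.1088  0.0356 -0.0173 -0.0026  0.0009 -0.0032]
to standoff lo [ 0.3294  0.0383  0.5835 -0.0026  0.0009 -0.0032]
```

View pics/s2.png

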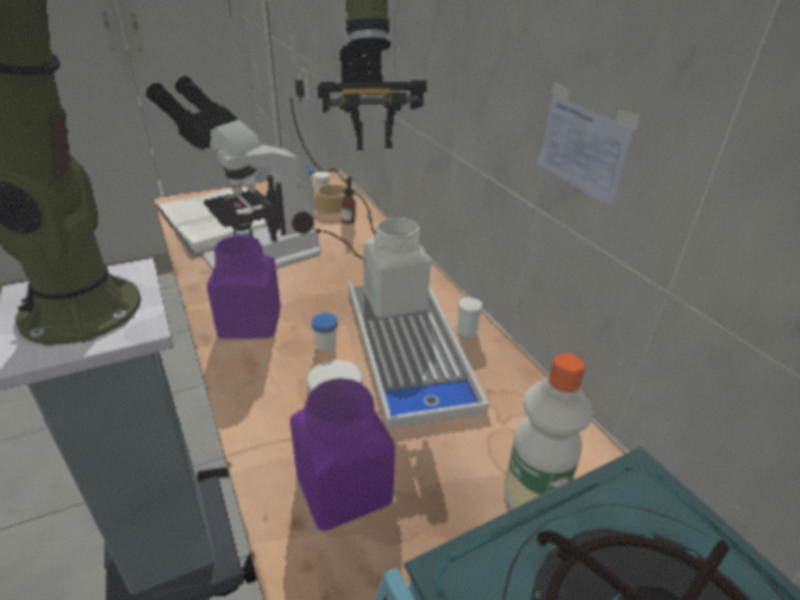

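The hand is above and behind the jar at (365,110), clear of the wall and the microscope, so I'm going down behind the jar.

Request:
servo_tool:
  series:
    - [[0.08,0.03,-0.02,-0.002,0,-0.003,0.5],[0.13,0.036,-0.017,-0.0026,0.001,-0.003,0.5],[0.15,0.036,0.03,-0.0026,0.001,-0.003,0.5],[0.19,0.036,0.12,-0.0026,0.001,-0.003,0.5],[0.22,0.036,0.21,-0.0026,0.001,-0.003,0.5],[0.25,0.036,0.3,-0.0026,0.001,-0.003,0.5],[0.28,0.037,0.39,-0.0026,0.001,-0.003,0.5],[0.31,0.038,0.47,-0.0026,0.001,-0.003,0.5],[0.335,0.038,0.54,-0.0026,0.001,-0.003,0.5],[0.35,0.038,0.578,-0.0026,0.001,-0.003,0.5],[0.35,0.038,0.578,-0.0026,0.001,-0.003,0.5]]

```text
time_s: 2.98
tool_pos: [0.5857, -0.1293, 0.1062]
tool_rot: [-179.9, 20.0, 76.9]
force: [-0.2, -0.9, 0.2]
grip_width: 0.0434
grasp_force: 0.0
```

Run:
```python
from h import *
o=get_obs();print(o['tool_pos'],o['tool_rot'],np.round(o['qpos'],1),tray(o['tool_pos']))
for x,z in[(-.165,.107),(-.15,.107),(-.14,.112),(-.12,.124),(-.10,.137),(-.08,.15),(-.07,.156)]: print(x,z,cmd(*goal(x,-.01,z,20)))
```

```text
[ 0.58570897 -0.12932665  0.10620969] [-179.89730749   20.02774727   76.87474236] [ 26.5  23.9 -35.1  96.5  33.6  74.3 -32.6] [-0.20370605 -0.01562164  0.10620969]
-0.165 0.107 [-0.122   0.0194  0.0416 -0.0011  0.0002 -0.0014]
-0.15 0.107 [-0.169   0.0197  0.0588 -0.0011  0.0002 -0.0014]
-0.14 0.112 [-2.06e-01  1.98e-02  5.45e-02 -1.10e-03  2.00e-04 -1.40e-03]
-0.12 0.124 [-2.824e-01  2.010e-02  3.980e-02 -1.100e-03  2.000e-04 -1.400e-03]
-0.1 0.137 [-3.598e-01  2.040e-02  2.190e-02 -1.100e-03  2.000e-04 -1.400e-03]
-0.08 0.15 [-4.373e-01  2.070e-02  4.000e-03 -1.100e-03  2.000e-04 -1.400e-03]
-0.07 0.156 [-4.755e-01  2.080e-02 -3.400e-03 -1.100e-03  2.000e-04 -1.400e-03]
```

Request:
servo_tool:
  series:
    - [[-0.05,0.01,0.015,-0.001,0,-0.001,0.5],[-0.09,0.02,0.03,-0.001,0,-0.001,0.5],[-0.11,0.02,0.038,-0.001,0,-0.001,0.5],[-0.12,0.02,0.042,-0.001,0,-0.001,0.5],[-0.13,0.02,0.045,-0.001,0,-0.001,0.5],[-0.14,0.02,0.049,-0.001,0,-0.001,0.5],[-0.15,0.02,0.052,-0.001,0,-0.001,0.5],[-0.15,0.02,0.052,-0.001,0,-0.001,0.5]]

```text
time_s: 3.65
tool_pos: [0.5832, -0.1743, 0.1094]
tool_rot: [179.7, 19.9, 77.2]
force: [0.7, 1.6, 0.7]
grip_width: 0.0439
grasp_force: 0.7
```

Run:
```python
from h import *
o=get_obs();print(o['force'],o['tool_rot'],tray(o['tool_pos']))
for x,z in[(-.15,.108),(-.14,.114),(-.12,.127),(-.10,.141),(-.08,.153),(-.07,.156)]: print(x,z,cmd(*goal(x,-.01,z,20)))
c=grab('top');d=grab('scene')
a=cv2.resize(cv2.imread('/tmp/top.png')[95:240,140:335],None,fx=2.2,fy=2.2);b=cv2.resize(cv2.imread('/tmp/scene.png')[110:275,205:315],None,fx=2.2,fy=2.2)
h=max(a.shape[0],b.shape[0]);im=np.zeros((h,a.shape[1]+b.shape[1],3),np.uint8);im[:a.shape[0],:a.shape[1]]=a;im[:b.shape[0],a.shape[1]:]=b
cv2.imwrite('pics/p3.png',im)
```

```text
[0.70106293 1.62097831 0.66553889] [179.70991348  19.92279692  77.20996581] [-0.15926583 -0.00804116  0.10938964]
-0.15 0.108 [-0.0275 -0.0066  0.0148  0.0017 -0.0004  0.0004]
-0.14 0.114 [-0.0656 -0.0066  0.0074  0.0017 -0.0004  0.0004]
-0.12 0.127 [-0.143  -0.0066 -0.0106  0.0017 -0.0004  0.0004]
-0.1 0.141 [-0.2216 -0.0066 -0.0318  0.0017 -0.0004  0.0004]
-0.08 0.153 [-0.2979 -0.0066 -0.0467  0.0017 -0.0004  0.0004]
-0.07 0.156 [-0.3327 -0.0067 -0.0447  0.0017 -0.0004  0.0004]
```

View pics/p3.png

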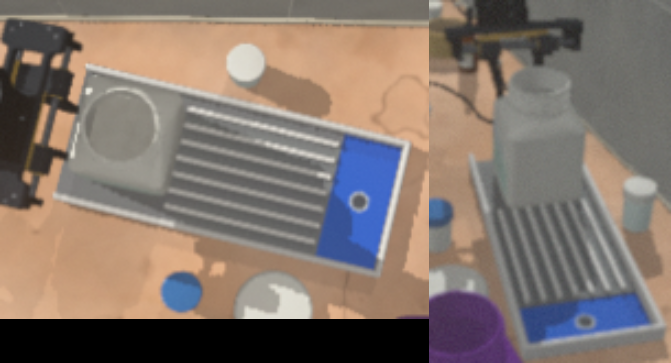

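The jar's foot is now at the rib ends and the fingertips are on its back wall. Next I push over, rising as the jar tips.

Request:
servo_tool:
  series:
    - [[-0.03,-0.003,0.01,0,0,0,0.5],[-0.055,-0.005,0.008,0.001,0,0,0.5],[-0.08,-0.006,0.004,0.001,0,0,0.5],[-0.105,-0.006,-0.002,0.001,0,0,0.5],[-0.13,-0.006,-0.008,0.001,0,0,0.5],[-0.155,-0.006,-0.014,0.001,0,0,0.5],[-0.18,-0.006,-0.02,0.001,0,0,0.5],[-0.205,-0.006,-0.027,0.001,0,0,0.5],[-0.23,-0.006,-0.033,0.001,0,0,0.5],[-0.255,-0.006,-0.038,0.001,0,0,0.5]]

```text
time_s: 4.58
tool_pos: [0.566, -0.2411, 0.1464]
tool_rot: [179.9, 19.9, 77.2]
force: [0.4, 0.6, 0.3]
grip_width: 0.0436
grasp_force: 0.0
```

Run:
```python
from h import *
o=get_obs();print(o['force'],o['tool_rot'],tray(o['tool_pos']))
for x,z in[(-.08,.153),(-.07,.158),(-.06,.163),(-.05,.166),(-.11,.15),(-.11,.065)]: print(x,z,cmd(*goal(x,-.01,z,20)))
c=grab('top');d=grab('scene')
a=cv2.resize(cv2.imread('/tmp/top.png')[95:240,140:335],None,fx=2.2,fy=2.2);b=cv2.resize(cv2.imread('/tmp/scene.png')[110:275,205:315],None,fx=2.2,fy=2.2)
h=max(a.shape[0],b.shape[0]);im=np.zeros((h,a.shape[1]+b.shape[1],3),np.uint8);im[:a.shape[0],:a.shape[1]]=a;im[:b.shape[0],a.shape[1]:]=b
cv2.imwrite('pics/p4.png',im)
```

```text
[0.37803086 0.57781397 0.2518068 ] [179.91057205  19.94309338  77.19225384] [-0.09034304 -0.00994334  0.14642789]
-0.08 0.153 [-0.0399 -0.0002 -0.0088  0.0006 -0.0003  0.0003]
-0.07 0.158 [-0.0769 -0.0002 -0.0131  0.0006 -0.0003  0.0003]
-0.06 0.163 [-0.1139 -0.0003 -0.0174  0.0006 -0.0003  0.0003]
-0.05 0.166 [-0.1487 -0.0003 -0.0155  0.0006 -0.0003  0.0003]
-0.11 0.15 [ 0.0575 -0.0001 -0.0335  0.0006 -0.0003  0.0003]
-0.11 0.065 [ 0.1542 -0.0005  0.2328  0.0006 -0.0003  0.0003]
```

View pics/p4.png

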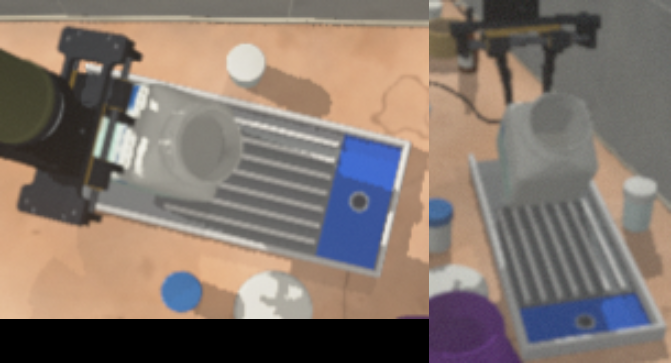

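The jar is tipping straight towards the trough, mouth now at (205,145). Continuing.

Request:
servo_tool:
  series:
    - [[-0.03,0,-0.006,0,0,0,0.5],[-0.055,0,-0.01,0,0,0,0.5],[-0.08,0,-0.013,0,0,0,0.5],[-0.105,0,-0.016,0,0,0,0.5],[-0.13,0,-0.017,0,0,0,0.5],[-0.13,0,-0.017,0,0,0,0.5],[-0.13,0,-0.017,0,0,0,0.5],[-0.13,0,-0.017,0,0,0,0.5]]

```text
time_s: 5.35
tool_pos: [0.5584, -0.2741, 0.1638]
tool_rot: [179.9, 19.9, 77.2]
force: [0.3, 0.1, 0.5]
grip_width: 0.0435
grasp_force: 0.0
```

Run:
```python
from h import *
o=get_obs();print(o['force'],o['tool_rot'],tray(o['tool_pos']))
for x,z in[(-.08,.175),(-.12,.15),(-.12,.065)]: print(x,z,cmd(*goal(x,-.003,z,20)))
c=grab('top');d=grab('scene')
a=cv2.resize(cv2.imread('/tmp/top.png')[95:240,140:335],None,fx=2.6,fy=2.6);b=cv2.resize(cv2.imread('/tmp/scene.png')[110:275,205:315],None,fx=2.6,fy=2.6)
h=max(a.shape[0],b.shape[0]);im=np.zeros((h,a.shape[1]+b.shape[1],3),np.uint8);im[:a.shape[0],:a.shape[1]]=a;im[:b.shape[0],a.shape[1]:]=b
cv2.imwrite('pics/p5.png',im)
```

```text
[0.34625598 0.08510127 0.45908394] [179.92701988  19.90830106  77.2203594 ] [-0.05653572 -0.00998396  0.1638299 ]
-0.08 0.175 [ 0.0608  0.0235 -0.0616  0.0006 -0.0005  0.0004]
-0.12 0.15 [ 0.2146  0.0236 -0.0286  0.0006 -0.0005  0.0004]
-0.12 0.065 [ 0.3111  0.0233  0.2378  0.0006 -0.0005  0.0004]
```

View pics/p5.png

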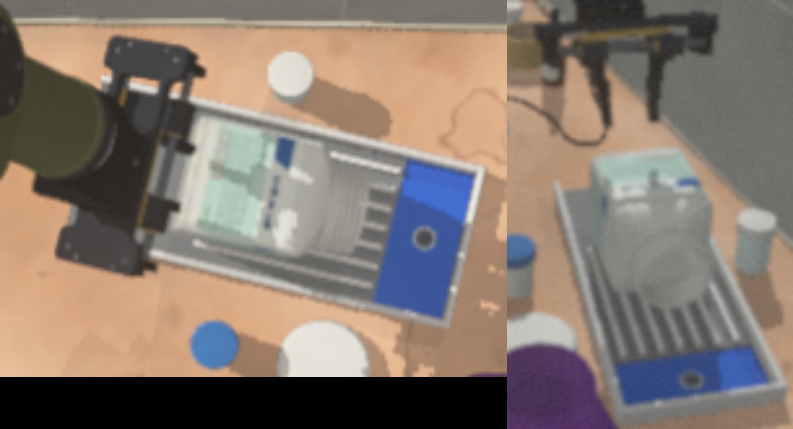

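The jar has fallen with its mouth towards the trough, at about (368,225) in the picture. Now I back off, go down behind its base and measure.

Request:
servo_tool:
  series:
    - [[0.06,0.02,-0.05,0,0,0,0.5],[0.14,0.024,-0.04,0,0,0,0.5],[0.215,0.024,-0.028,0,0,0,0.6],[0.24,0.024,0.04,0,0,0,0.7],[0.27,0.024,0.12,0,0,0,0.7],[0.3,0.024,0.2,0,0,0,0.7],[0.311,0.024,0.238,0,0,0,0.7],[0.311,0.024,0.238,0,0,0,0.7],[0.311,0.024,0.238,0,0,0,0.7]]

```text
time_s: 6.2
tool_pos: [0.5796, -0.2141, 0.065]
tool_rot: [180.0, 19.9, 77.2]
force: [0.1, -0.7, -0.5]
grip_width: 0.0605
grasp_force: 0.0
```

Run:
```python
from h import *
np.set_printoptions(precision=4,suppress=True)
o=get_obs();print(o['force'],o['tool_rot'],tray(o['tool_pos']))
c=grab('top')
d=c['depth'];v,u=np.mgrid[90:240,140:340];sel=d[90:240,140:340].ravel()
p=cv2.undistortPoints(np.stack([u.ravel(),v.ravel()],1).astype(float)[:,None],K(c),np.array(c['distortion'],float))[:,0]
W=(np.c_[p,np.ones(len(p))]*sel[:,None])@Ro.from_euler('xyz',c['rotation'],degrees=True).as_matrix().T+c['origin']
t=np.array([tray(w) for w in W])
for x in np.arange(-.08,.2,.01):
  m=(abs(t[:,0]-x)<.005)&(abs(t[:,1])<.074)&(t[:,2]>.03)&(t[:,2]<.14);q=t[m]
  if len(q): print('%.2f'%x,len(q),'z',np.percentile(q[:,2],95),'y',q[:,1].min(),q[:,1].max())
m=(t[:,2]>.11)&(t[:,2]<.135)&(abs(t[:,1])<.07)&(t[:,0]<.1)&(t[:,0]>-.07);print('top face',t[m].min(0),t[m].max(0))
m=(t[:,2]>.07)&(t[:,2]<.135)&(abs(t[:,1])<.03);print('max x',np.sort(t[m][:,0])[-6:])
cv2.imwrite('pics/p6.png',cv2.resize(cv2.imread('/tmp/top.png')[95:240,140:335],None,fx=4,fy=4))
for x in(-.06,-.04,-.02,-.01,0,.005): print(x,cmd(*goal(x,-.003,.065,20)))
```

```text
[ 0.1305 -0.7094 -0.4951] [179.9691  19.9332  77.2445] [-0.1197 -0.0027  0.065 ]
-0.08 27 z 0.12452498798819997 y -0.027597616350016434 0.0450284567471219
-0.07 181 z 0.12593521566938604 y -0.05962473487866347 0.05019129937278647
-0.06 191 z 0.12635400701050692 y -0.059690087300825555 0.05219893059399594
-0.05 194 z 0.1273495033742958 y -0.06020084661931359 0.051466135077122284
-0.04 195 z 0.1266947506385287 y -0.05941927148163305 0.05212311995353761
-0.03 198 z 0.12692868061550755 y -0.05899827817448243 0.05276745087699571
-0.02 191 z 0.12699309397989755 y -0.057836782960076036 0.05155022181408311
-0.01 191 z 0.12741490389914756 y -0.05699941584447003 0.05332674274258837
-0.00 197 z 0.12696628229602247 y -0.05480073066839945 0.05386463787255096
0.01 194 z 0.1278138524737144 y -0.054359531774928235 0.05431508548882403
0.02 190 z 0.1268167361355209 y -0.05366224368374755 0.05428130073625983
0.03 190 z 0.12629512891765005 y -0.05204629589562429 0.054912044450622116
0.04 189 z 0.1249290721253435 y -0.05173734507893627 0.05438018212210573
0.05 164 z 0.12110341166098462 y -0.048915753659757005 0.04886930335960359
0.06 138 z 0.11458769409601896 y -0.04065490298547731 0.044343266495055614
0.07 132 z 0.11032277527026622 y -0.03755708268335952 0.04261275918008388
0.08 130 z 0.11025600935001856 y -0.03482617222565407 0.04522068763230705
0.09 118 z 0.10934569252176114 y -0.03543838182891974 0.04240638537120783
0.10 3 z 0.08830801658432455 y -0.032737866701487345 -0.023644319105852546
top face [-0.07   -0.0597  0.11  ] [0.0893 0.0549 0.1305]
max x [0.0942 0.0942 0.0947 0.0947 0.0948 0.0956]
-0.06 [-0.1858 -0.0042  0.0716  0.001  -0.0004  0.0003]
-0.04 [-0.2485 -0.0043  0.0943  0.001  -0.0004  0.0003]
-0.02 [-0.3111 -0.0044  0.117   0.001  -0.0004  0.0003]
-0.01 [-0.3425 -0.0045  0.1284  0.001  -0.0004  0.0003]
0 [-0.3738 -0.0045  0.1398  0.001  -0.0004  0.0003]
0.005 [-0.3895 -0.0046  0.1455  0.001  -0.0004  0.0003]
```

View pics/p6.png

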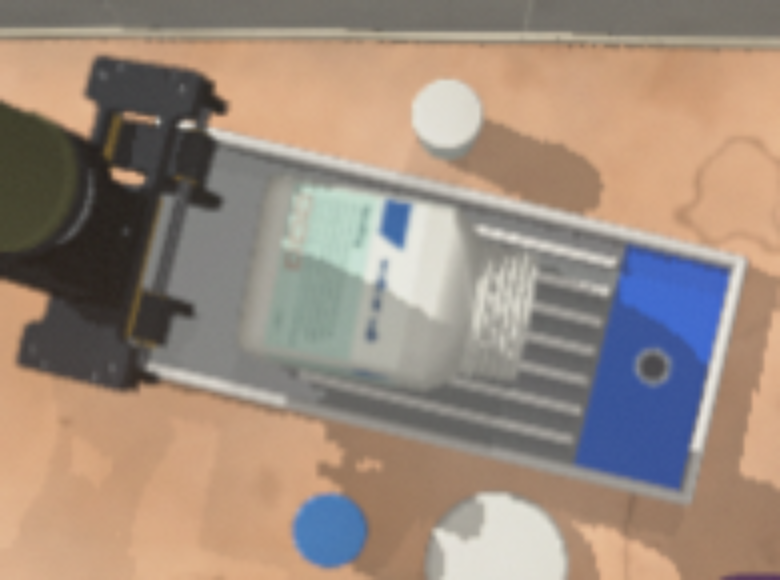

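The jar lies flat on the ribs: mouth at tray x = 0.095, base at -0.077, turned about 4° from the ribs. I'm pushing square with both fingertips spread, which should align it.

Request:
servo_tool:
  series:
    - [[-0.04,0,0.015,0,0,0,0.8],[-0.08,-0.001,0.03,0,0,0,0.8],[-0.1,-0.002,0.038,0,0,0,0.8],[-0.115,-0.003,0.044,0.001,0,0,0.8],[-0.13,-0.004,0.05,0.001,0,0,0.8],[-0.145,-0.004,0.055,0.001,0,0,0.8],[-0.16,-0.004,0.061,0.001,0,0,0.8],[-0.175,-0.004,0.067,0.001,0,0,0.8],[-0.19,-0.004,0.073,0.001,0,0,0.8],[-0.205,-0.004,0.078,0.001,0,0,0.8],[-0.22,-0.004,0.083,0.001,0,0,0.8],[-0.235,-0.004,0.089,0.001,0,0,0.8]]

```text
time_s: 7.25
tool_pos: [0.5617, -0.2879, 0.0639]
tool_rot: [-179.9, 19.9, 77.2]
force: [0.3, -0.1, -0.4]
grip_width: 0.0697
grasp_force: 0.3
```

```bash
cat > m.py <<'E'
from h import *
np.set_printoptions(precision=4,suppress=True)
o=get_obs();print(o['time_s'],o['force'],o['tool_rot'],tray(o['tool_pos']))
c=grab('top')
d=c['depth'];v,u=np.mgrid[90:240,140:340];sel=d[90:240,140:340].ravel()
p=cv2.undistortPoints(np.stack([u.ravel(),v.ravel()],1).astype(float)[:,None],K(c),np.array(c['distortion'],float))[:,0]
W=(np.c_[p,np.ones(len(p))]*sel[:,None])@Ro.from_euler('xyz',c['rotation'],degrees=True).as_matrix().T+c['origin']
t=np.array([tray(w) for w in W])
m=(t[:,2]>.07)&(t[:,2]<.135)&(abs(t[:,1])<.035);mx=np.sort(t[m][:,0])[-5];print('mouth x',mx)
L=[]
for x in np.arange(mx-.14,mx+.001,.01):
  m=(abs(t[:,0]-x)<.005)&(abs(t[:,1])<.074)&(t[:,2]>.075)&(t[:,2]<.14);q=t[m]
  if len(q)>20: L.append([x,np.percentile(q[:,2],90),q[:,1].min(),q[:,1].max()])
L=np.array(L);print(L[::2]);B=L[(L[:,0]<mx-.06)];print('edge slopes deg',[np.degrees(np.polyfit(B[:,0],B[:,k],1)[0]) for k in(1,2,3)])
for x in(-.03,-.02,-.01,0,.006,.01): print(x,cmd(*goal(x,-.003,.065,20)))
E
python3 m.py
```

```text
7.25 [ 0.3087 -0.0747 -0.3649] [-179.8944   19.9313   77.2121] [-0.0438 -0.0038  0.0639]
mouth x 0.13845227655513453
[[-0.0015  0.1268 -0.0555  0.0526]
 [ 0.0185  0.1261 -0.0554  0.0524]
 [ 0.0385  0.1261 -0.0553  0.0528]
 [ 0.0585  0.1265 -0.0554  0.0532]
 [ 0.0785  0.1257 -0.0542  0.0522]
 [ 0.0985  0.1175 -0.0465  0.0444]
 [ 0.1185  0.1095 -0.041   0.0391]
 [ 0.1385  0.1084 -0.0387  0.036 ]]
edge slopes deg [np.float64(-0.6825007284658047), np.float64(0.6481040681576127), np.float64(0.041307478208948915)]
-0.03 [-0.0396  0.0033  0.0108 -0.0007 -0.     -0.    ]
-0.02 [-0.0709  0.0033  0.0222 -0.0007 -0.     -0.    ]
-0.01 [-0.1022  0.0034  0.0336 -0.0007 -0.     -0.    ]
0 [-0.1335  0.0034  0.045  -0.0007 -0.     -0.    ]
0.006 [-0.1523  0.0034  0.0518 -0.0007 -0.     -0.    ]
0.01 [-0.1649  0.0034  0.0564 -0.0007 -0.     -0.    ]
```

Aligned; 47 mm still to go.

Request:
servo_tool:
  series:
    - [[-0.015,0.001,0.005,0,0,0,0.8],[-0.03,0.001,0.01,0,0,0,0.8],[-0.045,0.001,0.015,0,0,0,0.8],[-0.06,0.002,0.02,0,0,0,0.8],[-0.075,0.002,0.025,0,0,0,0.8],[-0.09,0.002,0.03,0,0,0,0.8],[-0.105,0.002,0.035,0,0,0,0.8],[-0.118,0.002,0.04,0,0,0,0.8],[-0.128,0.002,0.043,0,0,0,0.8],[-0.136,0.002,0.046,0,0,0,0.8],[-0.142,0.002,0.048,0,0,0,0.8],[-0.142,0.002,0.048,0,0,0,0.8]]

```text
time_s: 8.3
tool_pos: [0.5522, -0.332, 0.065]
tool_rot: [-179.9, 20.0, 77.2]
force: [0.7, 0.8, -0.0]
grip_width: 0.0695
grasp_force: 0.0
```

```bash
python3 m.py; python3 -c "
from h import *
print('back',cmd(*goal(-.1,-.003,.075,20)),cmd(*goal(-.1,-.003,.24,20)))"
```

```text
8.3 [ 0.7177  0.8032 -0.0288] [-179.8997   19.9533   77.1762] [ 0.0013 -0.0032  0.065 ]
mouth x 0.1838212607133266
[[ 0.0438  0.1271 -0.0546  0.054 ]
 [ 0.0638  0.1261 -0.0546  0.0536]
 [ 0.0838  0.126  -0.0545  0.053 ]
 [ 0.1038  0.1261 -0.0545  0.0536]
 [ 0.1238  0.1253 -0.0531  0.0531]
 [ 0.1438  0.1163 -0.0454  0.0449]
 [ 0.1638  0.1096 -0.039   0.0404]
 [ 0.1838  0.1084 -0.0385  0.0369]]
edge slopes deg [np.float64(-0.5464460507223985), np.float64(0.553727703646956), np.float64(-0.7542147957426844)]
-0.03 [ 0.0973  0.0006 -0.0351 -0.0005 -0.0003  0.0003]
-0.02 [ 0.066   0.0006 -0.0238 -0.0005 -0.0003  0.0003]
-0.01 [ 0.0347  0.0006 -0.0124 -0.0005 -0.0003  0.0003]
0 [ 0.0033  0.0006 -0.001  -0.0005 -0.0003  0.0003]
0.006 [-0.0155  0.0006  0.0058 -0.0005 -0.0003  0.0003]
0.01 [-0.028   0.0006  0.0104 -0.0005 -0.0003  0.0003]
back [ 3.053e-01  6.000e-04 -1.461e-01 -5.000e-04 -3.000e-04  3.000e-04] [ 1.176e-01 -3.000e-04 -6.631e-01 -5.000e-04 -3.000e-04  3.000e-04]
```

Mouth at 0.184, against the trough centre at 0.186. Backing away and lifting clear.

Request:
servo_tool:
  series:
    - [[0.03,0,-0.011,0,0,0,0.8],[0.1,0,-0.036,0,0,0,0.8],[0.2,0,-0.08,0,0,0,0.8],[0.29,0,-0.13,0,0,0,0.8],[0.28,0,-0.2,0,0,0,0.8],[0.26,0,-0.3,0,0,0,0.8],[0.23,0,-0.4,0,0,0,0.8],[0.2,0,-0.5,0,0,0,0.8],[0.18,0,-0.58,0,0,0,0.8],[0.18,0,-0.58,0,0,0,0.8]]

```text
time_s: 9.18
tool_pos: [0.5805, -0.2226, 0.2167]
tool_rot: [179.5, 20.0, 77.1]
force: [1.5, -0.6, 0.2]
grip_width: 0.0696
grasp_force: 0.0
```

```bash
python3 m.py; cp /tmp/top.png /tmp/t.png
python3 - <<'E'
from h import *
d=grab('scene')
a=cv2.resize(cv2.imread('/tmp/top.png')[95:250,140:335],None,fx=2.6,fy=2.6);b=cv2.resize(cv2.imread('/tmp/scene.png')[110:275,205:315],None,fx=2.6,fy=2.6)
h=max(a.shape[0],b.shape[0]);im=np.zeros((h,a.shape[1]+b.shape[1],3),np.uint8);im[:a.shape[0],:a.shape[1]]=a;im[:b.shape[0],a.shape[1]:]=b
cv2.imwrite('pics/p7.png',im)
E
```

```text
9.1833 [ 1.4525 -0.6375  0.163 ] [179.4838  19.9559  77.123 ] [-0.1116  0.0001  0.2167]
mouth x 0.18368883834659
[[ 0.0437  0.1265 -0.0547  0.0545]
 [ 0.0637  0.1266 -0.0545  0.0538]
 [ 0.0837  0.1263 -0.0546  0.0533]
 [ 0.1037  0.1264 -0.0544  0.0529]
 [ 0.1237  0.1256 -0.0532  0.053 ]
 [ 0.1437  0.1173 -0.0457  0.0455]
 [ 0.1637  0.11   -0.0392  0.0401]
 [ 0.1837  0.1089 -0.0357  0.0369]]
edge slopes deg [np.float64(-0.2166936248113352), np.float64(0.4871036528973339), np.float64(-1.0453073869499165)]
-0.03 [-0.0854 -0.0094  0.5585  0.0017 -0.0004  0.0002]
-0.02 [-0.1168 -0.0095  0.5699  0.0017 -0.0004  0.0002]
-0.01 [-0.1481 -0.0096  0.5812  0.0017 -0.0004  0.0002]
0 [-0.1794 -0.0096  0.5926  0.0017 -0.0004  0.0002]
0.006 [-0.1982 -0.0097  0.5994  0.0017 -0.0004  0.0002]
0.01 [-0.2108 -0.0097  0.604   0.0017 -0.0004  0.0002]
```

View pics/p7.png

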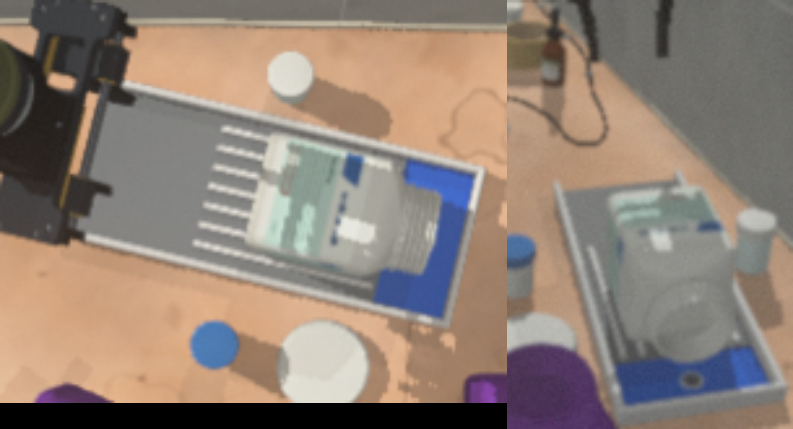

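The jar lies flat and in line with the ribs, mouth over the trough at (435,230). The pot, cup and lid are where they were.

```bash
python3 -c "
from cell import env
print(env.sign_off())"
```

```text
the job is handed in; nothing more can be done
None
```

The jar was tipped onto its side and pushed along the ribs. It lies flat and in line with them, its mouth about 2 mm short of the trough's centre by my camera measurement. The lid, pot and cup were not touched, and the job is handed in.

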